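Put the measured samples and the hardness reference disc back where they belong

ROBOT

A 6-joint arm with a two-finger parallel gripper is mounted at the origin on a cart in front of the work surface, level with it; the furniture and walls round the work are solid. World frame = base frame: x ahead of the robot, y to its left, z up, the work surface at z = 0. Lengths are in m, angles in degrees, forces in N, time in s.
With the tool pointing down it reaches from about 0.375 to 0.9 m from the base axis. Payload 3.1 kg.
Tool frame: the origin (TCP) lies on the front face of the gripper's body, between the roots of the fingers; the fingertips stand 70 mm ahead of it and the grasp point (between the pads) lies 51 mm ahead of it (bot.tip_extent is the distance from the TCP to the fingertips, in m); z points along the fingers, x is the direction in which the jaws open and shut, and the axes are right-handed (so a half turn about z gives the same grasp; the last joint's range is limited). The gripper opens to 87 mm and grips with 3 to 60 N. Pads are 19 mm wide; open, the fingers measure 117 mm over their backs; the gripper's body (75 mm by 190 mm) begins 51 mm behind the grasp point.
Start: joints at [-74.685, 30.224, 82.088, -0, 67.689, -10.227], TCP at [0.27, -0.564, 0.292] pointing down, gripper open.
Joint ranges: [-176.69, 176.69], [-43.24, 126.21], [12.49, 139.97], [-82, 262], [0, 151.66], [-163.58, 163.58]. Speed limits (degrees/s): [159.86, 159.86, 180, 180, 180, 180].

INTERFACE

Orientations are given as a 3x3 rotation matrix whose columns are the frame's x, y, z axes.
In Python, from rig import bot, viewer, ticket gives the robot as it stands. The module is installed in compiled form; this text tells all that it offers.
- The arm moves only by the tool arm_command, never from a script. Its argument "targets" is a list of rows, each an object with "rot": the turn, a rotation vector about the tool's x, y, z in degrees, a list of three; "offset": the shift along the tool's x, y, z in cm, a list of three; "gripper": the closure, from 0 (fully open) to 1 (shut). A call has 1 to 8 rows; each row is the pose to reach, as a shift and turn from the pose commanded when the call began, along the tool's axes at that moment; what a row does not reach only later rows make up. A row lasts 1/10 s, in which the tool goes at most 50 mm and 8.59 degrees, less where a joint would pass 70% of its speed; a pose out of reach is approached as far as the arm can. A call with a gripper value outside its range is refused whole. The fingers move at their own pace and stop on an object; the grip force is fixed at half the most. Time passes only in rows, so rows that repeat a pose let the fingers close. It gives the time, the measured TCP pose, the force and the opening at its end, in the units of the state.
- bot.read_state(): the state, without advancing time (a new reading comes with each control period).
- viewer.capture(name): name is "scene" or "top"; returns a dict with "frame" (384x512x3 uint8, red, green, blue), "fx", "fy", "cx", "cy" (pixels), "view" (4x4, takes a point from world to camera coordinates). Camera axes: x right, y down, z forward; pixel columns grow to the right and rows downward; lengths in m; the calibration is good to about 2 mm. A picture is of the moment at which its call begins. There is no depth.
- ticket.hand_in(): hands the job in, once; it reports no verdict.
The state is a dict: "time_s": time; "joint_positions": joint angles; "qvel": joint speeds; "tau": joint torques, N m; "position": TCP position; "tcp_rot": TCP orientation; "force": force on the tool from outside, world axes, zero at the start; "moment": the same for the moment, N m; "opening": opening from 0.0 (shut) to 1.0 (fully open).
Only numpy, scipy, OpenCV 4.12 (cv2) and the standard library are available. Lean on these libraries where they do the work, as an engineer would, in place of code of your own. Each camera call takes 0.05 s, during which the arm holds its last target. There are 200 camera calls.

TASK

Clear up after the hardness check: stand both stray stepped pins in free cells of the three-cell tray (one is on the desk, the other was put by mistake into the ring tray), lay the loose ring flat in the two-cell ring tray, in the cell which that pin was blocking, and lay the steel reference disc flat in the wooden case, then shut its lid fully. Leave the pin and the ring that are already in the right trays in their cells, and end with every pin upright and every ring flat on the floor of a cell of its own.

Things in the scene. Friction and masses are not known exactly. Their poses are not given: they have to be found in the camera images.
- disc_case: wooden felt-lined case, open, at the robot's right, fixed; 104 (x) x 150 (y) mm, 38 mm high when shut. Origin: centre of its underside; x points from its front to its hinge side, y along its length. Hollow from x -46 to +46 and y -69 to +69 mm, floor 6 mm above the desk, walls up to 30 mm. Hinge line along y at x +52, z 30 mm. Empty; the disc may lie anywhere flat on its floor.
- disc_case_lid (a joint): the case's lid: 0 rad shut, 1.83 wide open, leaning back beyond upright (starts at 1.6 to 1.78). A board 8 mm thick, 150 mm long, reaching 104 mm from the hinge line to its front edge; its outer face is on top when shut (38 mm up) and looks away from the robot when open. Stiff hinge, 0.07 N m: it stays where let go, so push it over from behind and right down (a few N).
- pin_tray: the pins' tray: shallow grey plastic, three square cells in a row, fixed; 54 (x) x 154 (y) x 10 mm, end tabs stand out 11 mm more. Origin: centre of its underside, y along the row. Cell centres at y -50, 0, +50 mm, x 0; each 46 x 46 mm, floor 4 mm above the desk, walls 4 mm thick up to 10 mm. The end cell at y -50 holds pin_home, the other two are free.
- ring_tray: the rings' tray: shallow grey plastic, two larger square cells, fixed; 72 (x) x 136 (y) x 10 mm, end tabs stand out 11 mm more. Origin: centre of its underside, y along the row. Cell centres at y -34, +34 mm, x 0; each 64 x 64 mm, floor 4 mm above the desk, walls 4 mm thick up to 10 mm. One cell (either) holds ring_home, the other pin_astray.
- pin_home: plain grey steel stepped pin standing on its thick end: 53 mm tall, 26 mm in diameter up to 30 mm high, a thinner stub above; grip it low on the thick part. Origin at the centre of its underside, z up; round, yaw means nothing. About 0.13 kg. It already stands in the pin tray and stays in its cell.
- ring_home: plain grey steel ring lying flat, outside diameter 44 mm, 10 mm thick, with a hole in the middle. Origin at the centre of its underside, z up. About 0.1 kg. It already lies in the ring tray and stays in its cell.
- pin_astray: plain grey steel stepped pin standing on its thick end: 53 mm tall, 26 mm in diameter up to 30 mm high, a thinner stub above; grip it low on the thick part. Origin at the centre of its underside, z up; round, yaw means nothing. About 0.13 kg. It stands in the ring tray, where it does not belong; it goes to the pin tray.
- pin_loose: plain grey steel stepped pin standing on its thick end: 53 mm tall, 26 mm in diameter up to 30 mm high, a thinner stub above; grip it low on the thick part. Origin at the centre of its underside, z up; round, yaw means nothing. About 0.13 kg. It stands on the desk; it goes to the pin tray.
- ring_loose: plain grey steel ring lying flat, outside diameter 44 mm, 10 mm thick, with a hole in the middle. Origin at the centre of its underside, z up. About 0.1 kg. It lies on the desk; it goes to the ring tray.
- ref_disc: solid plain steel hardness reference disc lying flat on the desk, 60 mm in diameter, 11 mm thick, a few tiny dents on top, no hole. Origin at the centre of its underside, z up. About 0.24 kg. It goes into the wooden case. Mind the tall monitor behind the work: its near corner is at about x 0.58, y 0.04 m, 50 to 390 mm up, and it runs back to the left; carry things across at x below 0.47 m.

How it is judged (in metres and radians):
At the end, for the whole second after the job is handed in: All three pins stand upright (within 0.12 rad) on cell floors of the pin tray and both rings lie flat on cell floors of the ring tray (undersides below 7.5 mm), the disc lies flat on the floor of the wooden case, its lid is shut (below 0.06 rad), and all is at rest (x of pin_home in the frame of pin_tray between -0.025 and 0.025 m and y of pin_home in the frame of pin_tray between -0.077 and 0.077 m and z of pin_home in the frame of pin_tray between 0.001 and 0.0075 m and angle between each of pin_home, pin_astray, pin_loose, ring_home, ring_loose, ref_disc's own z axis and vertical below 0.12 rad and linear speed of each of pin_home, pin_astray, pin_loose, ring_home, ring_loose, ref_disc below 0.02 m/s and x of pin_astray in the frame of pin_tray between -0.025 and 0.025 m and y of pin_astray in the frame of pin_tray between -0.077 and 0.077 m and z of pin_astray in the frame of pin_tray between 0.001 and 0.0075 m and x of pin_loose in the frame of pin_tray between -0.025 and 0.025 m and y of pin_loose in the frame of pin_tray between -0.077 and 0.077 m and z of pin_loose in the frame of pin_tray between 0.001 and 0.0075 m and x of ring_home in the frame of ring_tray between -0.034 and 0.034 m and y of ring_home in the frame of ring_tray between -0.068 and 0.068 m and z of ring_home in the frame of ring_tray between 0.001 and 0.0075 m and x of ring_loose in the frame of ring_tray between -0.034 and 0.034 m and y of ring_loose in the frame of ring_tray between -0.068 and 0.068 m and z of ring_loose in the frame of ring_tray between 0.001 and 0.0075 m and x of ref_disc in the frame of disc_case between -0.048 and 0.048 m and y of ref_disc in the frame of disc_case between -0.071 and 0.071 m and z of ref_disc in the frame of disc_case between 0.003 and 0.0095 m and value of joint disc_case_lid below 0.06 rad); the robot touches nothing.
It fails at once if the pin already in its tray is knocked over or taken out of its cell (angle between pin_home's own z axis and vertical above 0.5 rad or distance of pin_home from where it was at the start of the episode above 0.03 m).
It fails at once if the ring already in its tray is taken out of its cell (angle between ring_home's own z axis and vertical above 0.5 rad or distance of ring_home from where it was at the start of the episode above 0.03 m).
It also fails if it takes over 128 s, if anything falls off the work surface, if the arm or the gripper's body presses on something with over 40 N, if the wrist force passes 120 N, or if a joint passes its speed limit or range.

## Working session

There is one attempt and no reset: what is moved stays moved. The work goes in short steps, Python scripts to look and compute and a tool call to move; the robot and the scene stay as the last step left them, time stands still between calls to the robot, and variables do not carry over. Pictures are saved under pics/ and viewed, about 12 in all and at most 16, crops included, and the job is handed in when it is done.

Besides the shell and the picture viewer there is one more tool, called as name([rows], argument=value, ...), one row to a line, values as JSON. arm_command: Moves the arm, as the interface text tells. Its arguments: {"type":"object","properties":{"targets":{"type":"array"}},"required":["targets"]}

```bash
mkdir -p pics
cat > h.py <<'E'
import numpy as np, cv2
from rig import bot, viewer, ticket
def cap(n,fn):
    c=viewer.capture(n); cv2.imwrite('pics/'+fn,cv2.cvtColor(c['frame'],cv2.COLOR_RGB2BGR)); np.savez('pics/'+n,**c); return c
def w(c,u,v,z):
    V=c['view'];d=np.array([(u-c['cx'])/c['fx'],(v-c['cy'])/c['fy'],1.]);R=V[:3,:3];o=-R.T@V[:3,3];d=R.T@d
    return (o+d*(z-o[2])/d[2]).round(4)
def px(c,p):
    q=c['view'][:3,:3]@np.array(p)+c['view'][:3,3];return (np.array([c['fx']*q[0]/q[2]+c['cx'],c['fy']*q[1]/q[2]+c['cy']])).round(1)
E
python3 - <<'E'
from h import *
a=cap('top','top1.png');b=cap('scene','scene1.png')
for c in (a,b):
    print(c['fx'],c['cx'],c['cy'],(-c['view'][:3,:3].T@c['view'][:3,3]).round(3),c['view'][:3,:3].round(2).tolist())
big=cv2.resize(cv2.imread('pics/top1.png'),(800,600),interpolation=cv2.INTER_CUBIC);cv2.imwrite('pics/top1b.png',big)
big=cv2.resize(cv2.imread('pics/scene1.png'),(800,600),interpolation=cv2.INTER_CUBIC);cv2.imwrite('pics/scene1b.png',big)
s=bot.read_state();print({k:np.round(v,3).tolist() for k,v in s.items()})
E
```

```text
418.38824929618806 251.01570520641323 193.23320564866884 [0.333 0.027 1.239] [[-0.0, -1.0, 0.01], [-0.99, -0.0, -0.11], [0.11, -0.01, -0.99]]
383.35615325896026 254.8373399275003 186.17210851701662 [-0.085  0.611  0.457] [[-0.73, -0.69, 0.02], [-0.33, 0.33, -0.88], [0.6, -0.65, -0.47]]
{'time_s': 0.1, 'joint_positions': [-74.685, 30.273, 82.147, -0.001, 67.689, -10.228], 'qvel': [0.055, -0.198, -0.279, -0.023, -0.021, 0.06], 'tau': [-0.0, -44.099, -17.715, 0.063, 0.053, -0.0], 'position': [0.269, -0.563, 0.291], 'tcp_rot': [[0.431, -0.902, -0.001], [-0.902, -0.431, 0.002], [-0.002, -0.0, -1.0]], 'force': [-0.429, -0.73, 0.308], 'moment': [-0.037, 0.005, -0.0], 'opening': 1.004}
```

View pics/top1b.png

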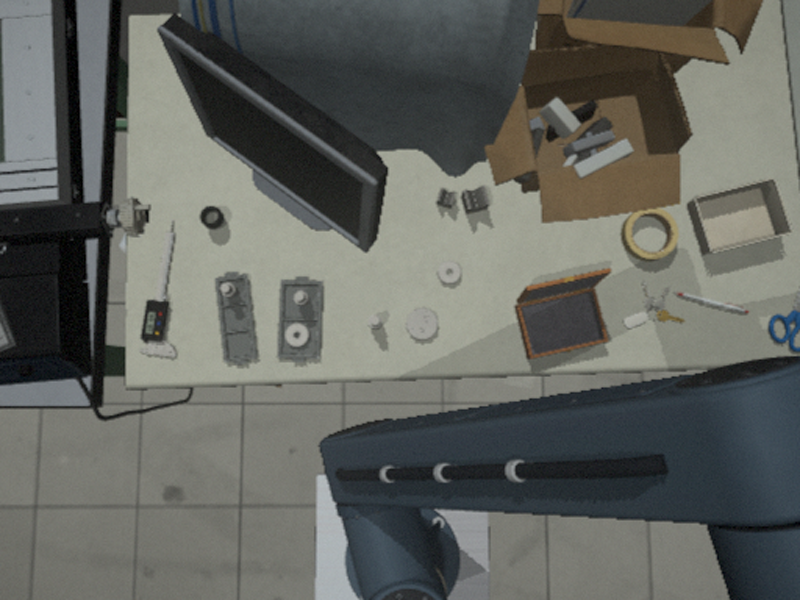

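View pics/scene1b.png

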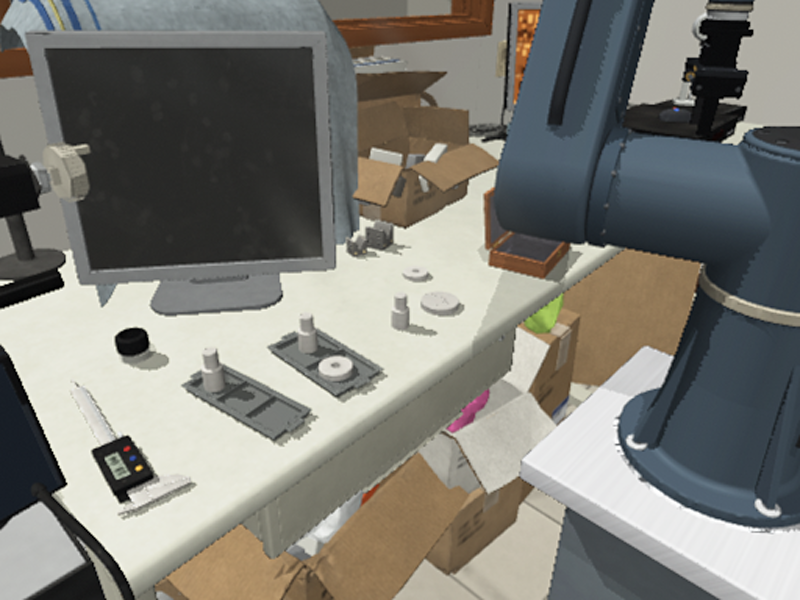

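Top view (800x600): pin tray ~(237,318) with its pin at the far end (228,288), ring tray ~(301,320) with pin (301,297) and ring (297,335), loose pin (377,322), disc (422,323), loose ring (449,273), case ~(563,325). I'll take an enlarged crop for accurate pixels.

Run:
```python
import cv2
i=cv2.imread('pics/top1.png')
a=cv2.resize(i[162:242,130:264],None,fx=5.9,fy=5.9,interpolation=cv2.INTER_CUBIC)
cv2.imwrite('pics/c1.png',a)
b=cv2.resize(i[155:240,255:405],None,fx=5,fy=5,interpolation=cv2.INTER_CUBIC)
cv2.imwrite('pics/c2.png',b)
```

```text
(no output)
```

View pics/c1.png

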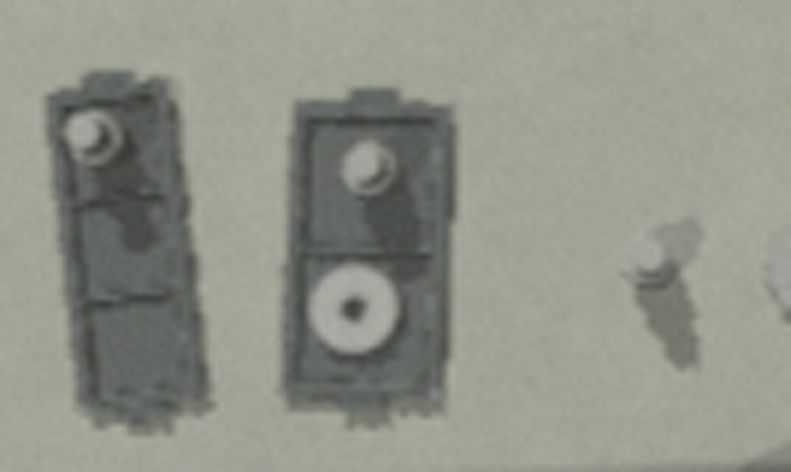

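View pics/c2.png

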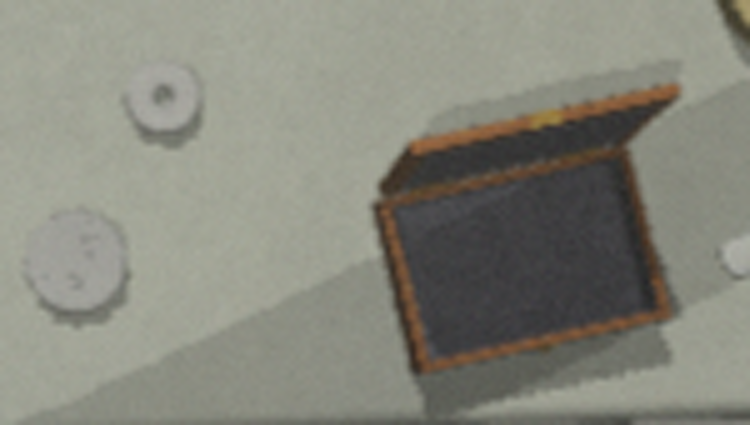

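The crops show both trays' corners, the pins' stub tops at c1 (93,133), (366,165), (649,252), ring_home at (354,309), and in c2 ring_loose (164,97), disc (77,261), case rim corners (420,370),(672,312),(380,203),(630,150).

Run:
```python
from h import *
c=dict(np.load('pics/top.npz'));s=dict(np.load('pics/scene.npz'))
A=lambda u,v,z:w(c,130+u/5.9-.4,162+v/5.9-.4,z)
B=lambda u,v,z:w(c,255+u/5-.4,155+v/5-.4,z)
for n,z,P in [('ptray',.01,[(47,95),(175,82),(210,400),(82,408)]),('rtray',.01,[(295,102),(455,107),(443,410),(284,405)])]:
    q=np.array([A(*p,z) for p in P]);print(n,q[:,:2].tolist(),q.mean(0),[np.linalg.norm(q[i]-q[i-1]).round(3) for i in range(4)])
q=np.array([B(*p,.03) for p in [(380,203),(630,150),(672,312),(420,370)]]);print('case',q[:,:2].tolist(),q.mean(0),[np.linalg.norm(q[i]-q[i-1]).round(3) for i in range(4)])
q=np.array([B(*p,.13) for p in [(413,145),(680,90)]]);print('lid top edge at z~.13',q)
d=dict(pin_home=A(90,132,.053),pin_astray=A(364,163,.053),pin_loose=A(649,252,.053),ring_home=A(354,309,.014),ring_loose=B(164,97,.01),disc=B(77,261,.011))
for k,p in d.items():print(k,p,'scene px(1.5625x)',((px(s,p)+.5)*1.5625).round(1))
i=cv2.imread('pics/scene1.png')
cv2.imwrite('pics/c3.png',cv2.resize(i[160:290,110:300],None,fx=4.2,fy=4.2,interpolation=cv2.INTER_CUBIC))
```

```text
ptray [[0.5157, 0.3524], [0.5224, 0.2885], [0.3632, 0.2673], [0.3593, 0.3305]] [0.44015  0.309675 0.01    ] [np.float64(0.158), np.float64(0.064), np.float64(0.161), np.float64(0.063)]
rtray [[0.5123, 0.2281], [0.5099, 0.1478], [0.3583, 0.152], [0.3607, 0.2307]] [0.4353  0.18965 0.01   ] [np.float64(0.152), np.float64(0.08), np.float64(0.152), np.float64(0.079)]
case [[0.462, -0.2149], [0.4932, -0.3619], [0.3986, -0.3831], [0.3651, -0.236]] [ 0.429725 -0.298975  0.03    ] [np.float64(0.099), np.float64(0.15), np.float64(0.097), np.float64(0.151)]
lid top edge at z~.13 [[ 0.4825 -0.2132  0.13  ]
 [ 0.5125 -0.3578  0.13  ]]
pin_home [0.4913 0.3198 0.053 ] scene px(1.5625x) [212.  351.2]
pin_astray [0.4763 0.1872 0.053 ] scene px(1.5625x) [306.1 316.6]
pin_loose [0.4332 0.0494 0.053 ] scene px(1.5625x) [400.2 293.1]
ring_home [0.4081 0.1963 0.014 ] scene px(1.5625x) [335.8 364.1]
ring_loose [ 0.5274 -0.0916  0.01  ] scene px(1.5625x) [415.8 270. ]
disc [ 0.4295 -0.0393  0.011 ] scene px(1.5625x) [440.  298.9]
```

View pics/c3.png

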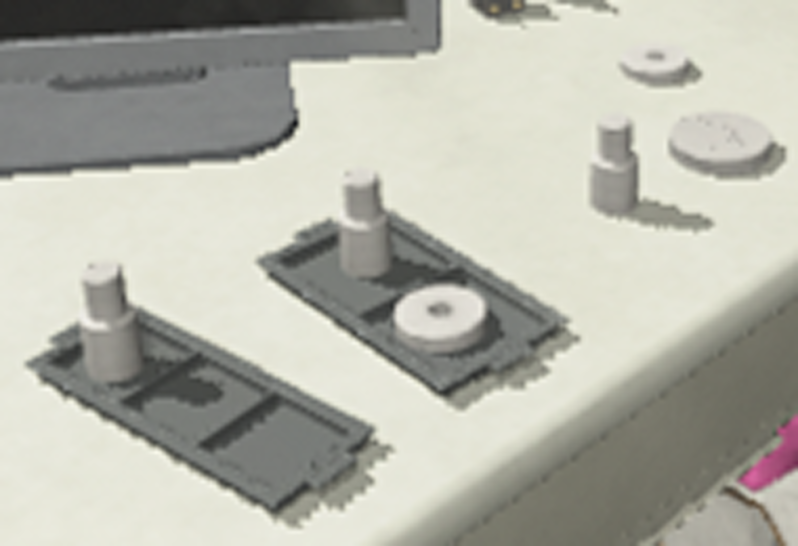

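Measurements agree across the two views to about 1–4 mm, inside the cell tolerances. Next I swing over towards the astray pin.

arm_command([
  {"rot": [0,0,25.5],"offset": [-34.1,-36.2,4],"gripper": 0},
  {"rot": [0,0,25.5],"offset": [-34.1,-36.2,4],"gripper": 0},
  {"rot": [0,0,25.5],"offset": [-34.1,-36.2,4],"gripper": 0},
  {"rot": [0,0,25.5],"offset": [-34.1,-36.2,4],"gripper": 0},
  {"rot": [0,0,25.5],"offset": [-34.1,-36.2,4],"gripper": 0.3},
  {"rot": [0,0,25.5],"offset": [-34.1,-36.2,4],"gripper": 0.3},
  {"rot": [0,0,25.5],"offset": [-34.1,-36.2,4],"gripper": 0.3},
  {"rot": [0,0,25.5],"offset": [-34.1,-36.2,4],"gripper": 0.3},
])

```text
time_s: 0.9
position: [0.4137, -0.1901, 0.2599]
tcp_rot: [[0.0, -1.0, -0.0], [-1.0, -0.0, 0.0], [-0.0, 0.0, -1.0]]
force: [1.3, -1.0, -0.5]
opening: 0.745
```

```bash
cat >> h.py <<'E'
from scipy.spatial.transform import Rotation as Ro
def go(x,y,z,yaw=None):
    "offset (cm) in tool axes and turn (deg) to TCP world x,y,z pointing down with tool x at world angle yaw"
    s=bot.read_state();R=np.array(s['tcp_rot']);o=R.T@(np.array([x,y,z])-s['position'])*100
    r=None
    if yaw is not None:
        a=np.radians(yaw);T=np.array([[np.cos(a),np.sin(a),0],[np.sin(a),-np.cos(a),0],[0,0,-1]]);r=Ro.from_matrix(R.T@T).as_rotvec(degrees=True).round(2).tolist()
    return o.round(2).tolist(),r
def st():
    s=bot.read_state();print('t',s['time_s'],'p',np.round(s['position'],4),'F',np.round(s['force'],1),'op',np.round(s['opening'],3),'q',np.round(s['joint_positions'],0))
E
python3 - <<'E'
from h import *
from scipy.optimize import least_squares
c=dict(np.load('pics/top.npz'));s=dict(np.load('pics/scene.npz'))
st();print('above astray',go(.476,.187,.20,-90),go(.476,.187,.086,-90))
A=lambda u,v:np.array([130+u/5.9-.4,162+v/5.9-.4]);S=lambda u,v:np.array([110+u/4.2-.4,160+v/4.2-.4])
for n,a,b in [('home',A(90,132),S(103,269)),('astray',A(364,163),S(362,176)),('loose',A(649,252),S(615,124))]:
    f=least_squares(lambda p:np.r_[px(c,[*p,.053 if n=='loose' else .057])-a,px(s,[*p,.053 if n=='loose' else .057])-b],[.45,.2],diff_step=1e-2);print(n,f.x.round(4),f.fun)
E
```

```text
t 0.9 p [ 0.4137 -0.1901  0.2599] F [ 1.3 -1.  -0.5] op 0.745 q [-39.  20. 108.   0.  52.  51.]
above astray ([-37.71, -6.23, 6.0], [0.01, 0.01, 0.0]) ([-37.71, -6.23, 17.4], [0.01, 0.01, 0.0])
home [0.4903 0.3213] [-0.85423729  0.12711864  0.37619048 -0.64761905]
astray [0.4745 0.1874] [-0.29491525  0.47288136 -0.09047619 -0.7047619 ]
loose [0.4309 0.0508] [-0.5         0.78813559 -0.12857143 -1.42380952]
```

arm_command([
  {"rot": [0,0,0],"offset": [-37.7,-6.1,2],"gripper": 0.3},
  {"rot": [0,0,0],"offset": [-37.7,-6.1,2],"gripper": 0.3},
  {"rot": [0,0,0],"offset": [-37.7,-6.1,2],"gripper": 0.3},
  {"rot": [0,0,0],"offset": [-37.7,-6.1,2],"gripper": 0.3},
  {"rot": [0,0,0],"offset": [-37.7,-6.1,2],"gripper": 0.3},
  {"rot": [0,0,0],"offset": [-37.7,-6.1,2],"gripper": 0.3},
  {"rot": [0,0,0],"offset": [-37.7,-6.1,5],"gripper": 0.3},
  {"rot": [0,0,0],"offset": [-37.7,-6.1,6],"gripper": 0.3},
])

```text
time_s: 1.7
position: [0.4751, 0.1879, 0.2005]
tcp_rot: [[0.003, -1.0, 0.004], [-1.0, -0.003, 0.001], [-0.001, -0.004, -1.0]]
force: [0.2, -1.5, 0.6]
opening: 0.701
```

arm_command([
  {"rot": [0,0,0],"offset": [0,0,0],"gripper": 0.3},
  {"rot": [0,0,0],"offset": [0,0,0],"gripper": 0.3},
  {"rot": [0,0,0],"offset": [0,0,0],"gripper": 0.3},
])

```text
time_s: 2.0
position: [0.4742, 0.1841, 0.2005]
tcp_rot: [[0.0, -1.0, 0.0], [-1.0, -0.0, -0.0], [0.0, -0.0, -1.0]]
force: [0.1, 0.3, -0.4]
opening: 0.704
```

Run:
```python
from h import *
st();print(go(.4747,.1873,.086,-90))
s=cap('scene','s2.png');t=cap('top','t2.png')
p=bot.read_state()['position'];print(px(t,p),px(s,p))
im=np.hstack([cv2.resize(cv2.imread('pics/s2.png')[60:260,100:320],(396,360)),cv2.resize(cv2.imread('pics/t2.png')[130:230,150:260],(396,360))]);cv2.imwrite('pics/v2.png',im)
```

```text
t 2.0 p [0.4742 0.1841 0.2005] F [ 0.1  0.3 -0.4] op 0.704 q [  9.  29. 104.  -0.  47.  99.]
([-0.32, -0.05, 11.45], [-0.0, -0.02, 0.0])
[184.8 182.8] [193.1 134.8]
```

View pics/v2.png

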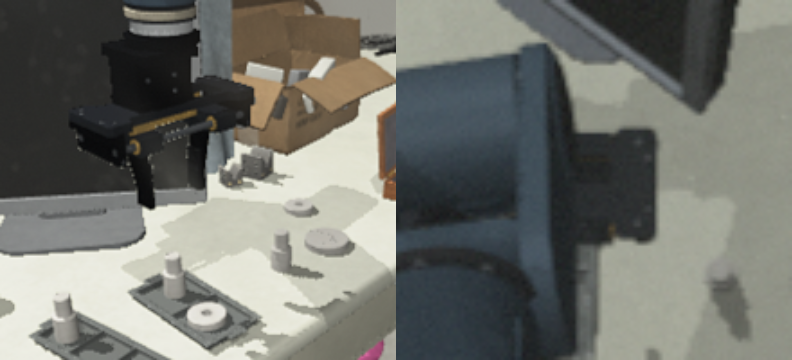

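The gripper body's long side lies along the jaws, which is fine. I descend on the astray pin and grip it.

arm_command([
  {"rot": [0,0,0],"offset": [-0.3,0,4],"gripper": 0.3},
  {"rot": [0,0,0],"offset": [-0.3,0,7.5],"gripper": 0.3},
  {"rot": [0,0,0],"offset": [-0.3,0,10],"gripper": 0.3},
  {"rot": [0,0,0],"offset": [-0.3,0,11.6],"gripper": 0.3},
  {"rot": [0,0,0],"offset": [-0.3,0,11.6],"gripper": 0.3},
  {"rot": [0,0,0],"offset": [-0.3,0,11.6],"gripper": 1},
  {"rot": [0,0,0],"offset": [-0.3,0,11.6],"gripper": 1},
  {"rot": [0,0,0],"offset": [-0.3,0,11.6],"gripper": 1},
])

```text
time_s: 2.9
position: [0.475, 0.1879, 0.0855]
tcp_rot: [[0.0, -1.0, 0.003], [-1.0, -0.0, 0.0], [-0.0, -0.003, -1.0]]
force: [-0.2, 0.9, -0.9]
opening: 0.511
```

arm_command([
  {"rot": [0,0,0],"offset": [0,0,0],"gripper": 1},
  {"rot": [0,0,0],"offset": [0,0,0],"gripper": 1},
  {"rot": [0,0,0],"offset": [0,0,0],"gripper": 1},
  {"rot": [0,0,0],"offset": [0,0,0],"gripper": 1},
  {"rot": [0,0,0],"offset": [0,0,-0.5],"gripper": 1},
  {"rot": [0,0,0],"offset": [0,0,-2],"gripper": 1},
  {"rot": [0,0,0],"offset": [0,0,-4],"gripper": 1},
  {"rot": [0,0,0],"offset": [0,0,-7],"gripper": 1},
])

```text
time_s: 3.7
position: [0.473, 0.1878, 0.1536]
tcp_rot: [[0.001, -1.0, -0.004], [-1.0, -0.001, -0.001], [0.001, 0.004, -1.0]]
force: [1.0, 0.7, -1.9]
opening: 0.286
```

Run:
```python
from h import *
st()
c=dict(np.load('pics/top.npz'))
# model overlay of trays/case on the first top picture
i=cv2.imread('pics/top1.png');k=6;big=cv2.resize(i[160:240,130:264],None,fx=k,fy=k,interpolation=cv2.INTER_CUBIC)
T=dict(np.load('pics/top.npz'))
def tray(cx,cy,a,hx,hy,div,col):
    a=np.radians(a);X=np.array([np.cos(a),np.sin(a)]);Y=np.array([-X[1],X[0]])
    f=lambda x,y:tuple(int(v) for v in ((px(T,[*(np.array([cx,cy])+x*X+y*Y),.01])-[130,160]+.4)*k))
    P=[f(-hx,-hy),f(hx,-hy),f(hx,hy),f(-hx,hy)]
    for n in range(4):cv2.line(big,P[n],P[n-1],col,1)
    for d in div:cv2.line(big,f(-hx,d),f(hx,d),col,1)
tray(.4429,.3150,-82.5,.027,.077,[-.025,.025],(0,0,255))
tray(.436,.1925,-91.5,.036,.068,[0],(0,0,255))
cv2.imwrite('pics/ov.png',big)
```

```text
t 3.7 p [0.473  0.1878 0.1536] F [ 1.   0.7 -1.9] op 0.286 q [  9.  34. 105.   0.  41.  99.]
```

View pics/ov.png

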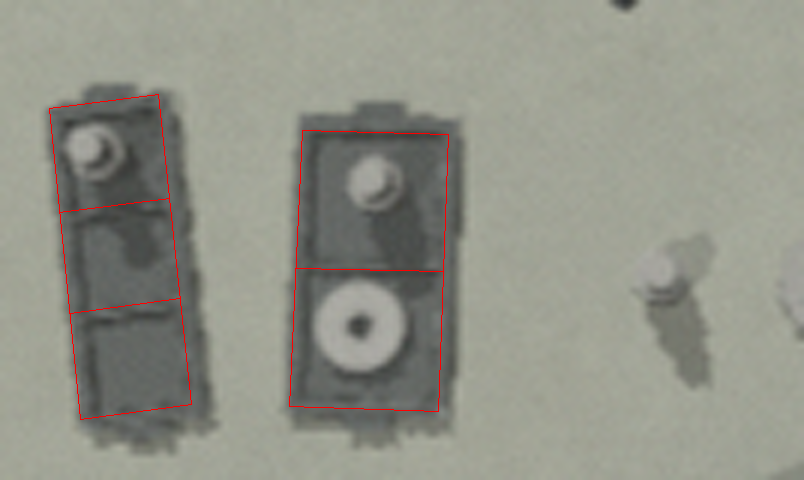

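Red model fit suggests the true tray centres are ~(0.441,0.312) and ~(0.436,0.190). Pin is held (opening 0.286 ≈ 25 mm); I place it in the middle cell.

arm_command([
  {"rot": [0,0,0],"offset": [-4,1.0,0],"gripper": 1},
  {"rot": [0,0,0],"offset": [-8,2.2,0],"gripper": 1},
  {"rot": [0,0,0],"offset": [-12.4,3.3,0],"gripper": 1},
  {"rot": [0,0,0],"offset": [-12.4,3.3,0],"gripper": 1},
  {"rot": [0,0,0],"offset": [-12.4,3.3,0],"gripper": 1},
  {"rot": [0,0,0],"offset": [-12.4,3.3,2.5],"gripper": 1},
  {"rot": [0,0,0],"offset": [-12.4,3.3,4.5],"gripper": 1},
  {"rot": [0,0,0],"offset": [-12.4,3.3,5.5],"gripper": 1},
])

```text
time_s: 4.5
position: [0.4406, 0.3102, 0.0976]
tcp_rot: [[-0.001, -1.0, -0.003], [-1.0, 0.001, -0.002], [0.002, 0.003, -1.0]]
force: [0.1, -0.4, -1.4]
opening: 0.29
```

arm_command([
  {"rot": [0,0,0],"offset": [0,0,0.4],"gripper": 1},
  {"rot": [0,0,0],"offset": [0,0,0.8],"gripper": 1},
  {"rot": [0,0,0],"offset": [0,0,1.2],"gripper": 1},
  {"rot": [0,0,0],"offset": [0,0,1.2],"gripper": 1},
  {"rot": [0,0,0],"offset": [0,0,1.2],"gripper": 1},
])

```text
time_s: 5.0
position: [0.4413, 0.312, 0.0876]
tcp_rot: [[0.001, -1.0, 0.001], [-1.0, -0.001, 0.0], [-0.0, -0.001, -1.0]]
force: [0.2, 0.3, -2.1]
opening: 0.282
```

arm_command([
  {"rot": [0,0,0],"offset": [0,0,0.2],"gripper": 1},
  {"rot": [0,0,0],"offset": [0,0,0.3],"gripper": 1},
  {"rot": [0,0,0],"offset": [0,0,0.3],"gripper": 1},
  {"rot": [0,0,0],"offset": [0,0,0.3],"gripper": 1},
])

```text
time_s: 5.4
position: [0.4413, 0.3121, 0.0846]
tcp_rot: [[0.001, -1.0, 0.001], [-1.0, -0.001, 0.0], [-0.0, -0.001, -1.0]]
force: [-0.1, 0.6, 4.2]
opening: 0.286
```

arm_command([
  {"rot": [0,0,0],"offset": [0,0,0],"gripper": 0.45},
  {"rot": [0,0,0],"offset": [0,0,0],"gripper": 0.45},
  {"rot": [0,0,0],"offset": [0,0,0],"gripper": 0.45},
  {"rot": [0,0,0],"offset": [0,0,-1],"gripper": 0.45},
  {"rot": [0,0,0],"offset": [0,0,-4],"gripper": 0.45},
  {"rot": [0,0,0],"offset": [0,0,-8],"gripper": 0.3},
  {"rot": [0,0,0],"offset": [0,0,-10],"gripper": 0.3},
])

```text
time_s: 6.1
position: [0.4421, 0.3124, 0.1873]
tcp_rot: [[0.001, -1.0, 0.004], [-1.0, -0.001, 0.002], [-0.002, -0.004, -1.0]]
force: [0.1, -0.0, -0.4]
opening: 0.652
```

arm_command([
  {"rot": [0,0,0],"offset": [26.1,1,0],"gripper": 0.3},
  {"rot": [0,0,0],"offset": [26.1,1,0],"gripper": 0.3},
  {"rot": [0,0,0],"offset": [26.1,1,0],"gripper": 0.3},
  {"rot": [0,0,0],"offset": [26.1,1,0],"gripper": 0.3},
  {"rot": [0,0,0],"offset": [26.1,1,0],"gripper": 0.3},
  {"rot": [0,0,0],"offset": [26.1,1,0],"gripper": 0.3},
  {"rot": [0,0,0],"offset": [26.1,1,0],"gripper": 0.3},
  {"rot": [0,0,0],"offset": [26.1,1,0],"gripper": 0.3},
])

```text
time_s: 6.9
position: [0.4313, 0.0516, 0.1845]
tcp_rot: [[0.001, -1.0, 0.0], [-1.0, -0.001, 0.0], [-0.0, -0.0, -1.0]]
force: [0.6, 0.9, -0.3]
opening: 0.702
```

Run:
```python
from h import *
st();print(go(.431,.0505,.080,-90))
s=cap('scene','s3.png');t=cap('top','t3.png')
im=np.hstack([cv2.resize(cv2.imread('pics/s3.png')[130:290,110:330],None,fx=2.2,fy=2.2),cv2.resize(cv2.imread('pics/t3.png')[140:240,130:264],None,fx=2.2,fy=3.52)]);cv2.imwrite('pics/v3.png',im)
```

```text
t 6.9 p [0.4313 0.0516 0.1845] F [ 0.6  0.9 -0.3] op 0.702 q [ -8.  27. 115.   0.  38.  82.]
([0.11, 0.04, 10.45], [-0.02, 0.02, 0.03])
```

View pics/v3.png

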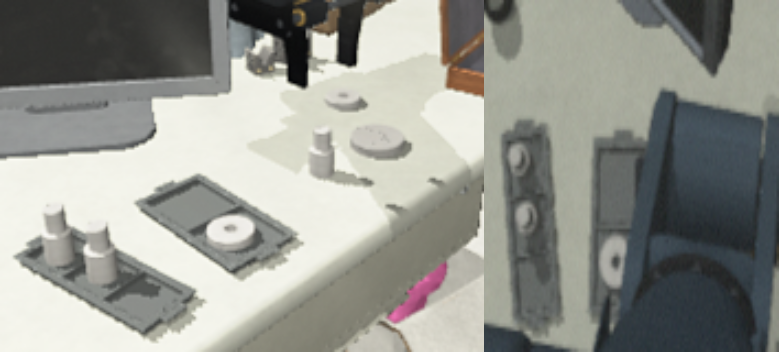

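The astray pin stands in the middle cell (scene crop (97,250)); the ring-tray cell is free. Now the loose pin.

arm_command([
  {"rot": [0,0,0],"offset": [0.1,0,4],"gripper": 0.35},
  {"rot": [0,0,0],"offset": [0.1,0,7.5],"gripper": 0.35},
  {"rot": [0,0,0],"offset": [0.1,0,9.5],"gripper": 0.35},
  {"rot": [0,0,0],"offset": [0.1,0,10.4],"gripper": 0.35},
  {"rot": [0,0,0],"offset": [0.1,0,10.4],"gripper": 0.35},
  {"rot": [0,0,0],"offset": [0.1,0,10.4],"gripper": 0.35},
  {"rot": [0,0,0],"offset": [0.1,0,10.4],"gripper": 1},
  {"rot": [0,0,0],"offset": [0.1,0,10.4],"gripper": 1},
])

```text
time_s: 7.8
position: [0.4319, 0.05, 0.0811]
tcp_rot: [[0.001, -1.0, 0.002], [-1.0, -0.001, -0.0], [0.0, -0.002, -1.0]]
force: [0.6, 0.3, 0.5]
opening: 0.546
```

arm_command([
  {"rot": [0,0,0],"offset": [0,0,0],"gripper": 1},
  {"rot": [0,0,0],"offset": [0,0,0],"gripper": 1},
  {"rot": [0,0,0],"offset": [0,0,0],"gripper": 1},
  {"rot": [0,0,0],"offset": [0,0,0],"gripper": 1},
  {"rot": [0,0,0],"offset": [0,0,0],"gripper": 1},
])

```text
time_s: 8.3
position: [0.4314, 0.0498, 0.0804]
tcp_rot: [[0.001, -1.0, 0.001], [-1.0, -0.001, -0.0], [0.0, -0.001, -1.0]]
force: [0.6, -0.5, 4.8]
opening: 0.285
```

arm_command([
  {"rot": [0,0,0],"offset": [0,0,-0.5],"gripper": 1},
  {"rot": [0,0,0],"offset": [0,0,-2],"gripper": 1},
  {"rot": [0,0,0],"offset": [0,0,-5],"gripper": 1},
  {"rot": [0,0,0],"offset": [0,0,-9],"gripper": 1},
  {"rot": [0,0,0],"offset": [0,0,-11],"gripper": 1},
  {"rot": [0,0,0],"offset": [0,0,-11],"gripper": 1},
])

```text
time_s: 8.9
position: [0.4325, 0.0499, 0.1926]
tcp_rot: [[0.001, -1.0, 0.006], [-1.0, -0.001, -0.001], [0.001, -0.006, -1.0]]
force: [0.9, -1.0, -1.2]
opening: 0.283
```

Run:
```python
from h import *
st();print(go(.3914,.3055,.15,-90))
s=cap('scene','s4.png');t=cap('top','t4.png')
im=np.hstack([cv2.resize(cv2.imread('pics/s4.png')[90:290,110:330],None,fx=2,fy=2),cv2.resize(cv2.imread('pics/t4.png')[160:240,130:210],None,fx=4,fy=5)]);cv2.imwrite('pics/v4.png',im)
```

```text
t 8.9 p [0.4325 0.0499 0.1926] F [ 0.9 -1.  -1.2] op 0.283 q [ -8.  26. 114.   0.  39.  82.]
([-25.57, 4.11, 4.21], [-0.34, -0.05, 0.05])
```

View pics/v4.png

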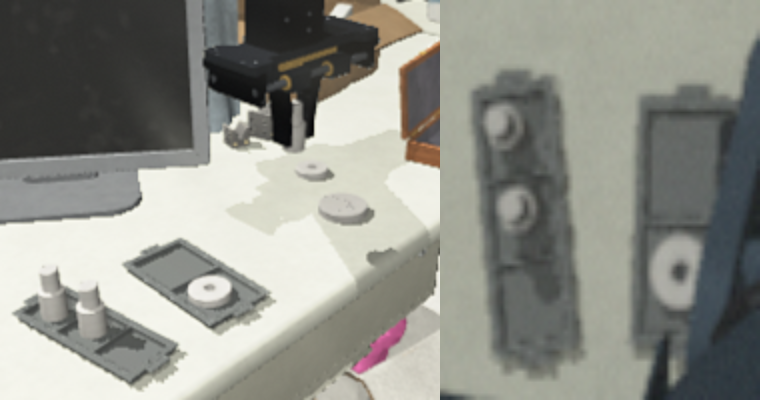

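Pin hangs upright in the gripper; middle pin looks a little left in its cell. I compute the near cell centre (crop (535,315)) before placing.

Run:
```python
from h import *
c=dict(np.load('pics/top.npz'))
A=lambda u,v,z:w(c,130+(u-440)/4-.4,160+v/5-.4,z)
print('mid stub',A(513,207,.057),'nearcell',A(535,315,.004),'midcell',A(528,222,.004),'rtray far cell',A(686,165,.004))
for p in[(.4413,.312),(.389,.302)]:print(px(c,[*p,.004]))
```

```text
mid stub [0.4421 0.309  0.057 ] nearcell [0.3833 0.3037 0.004 ] midcell [0.4381 0.3103 0.004 ] rtray far cell [0.4721 0.1943 0.004 ]
[151.1 202.9]
[154.  220.6]
```

arm_command([
  {"rot": [0,0,0],"offset": [-4,0.7,0],"gripper": 1},
  {"rot": [0,0,0],"offset": [-8.5,1.4,0],"gripper": 1},
  {"rot": [0,0,0],"offset": [-13,2.2,0],"gripper": 1},
  {"rot": [0,0,0],"offset": [-17.5,3,0],"gripper": 1},
  {"rot": [0,0,0],"offset": [-22,3.8,0],"gripper": 1},
  {"rot": [0,0,0],"offset": [-25.4,4.3,0],"gripper": 1},
  {"rot": [0,0,0],"offset": [-25.4,4.3,0],"gripper": 1},
  {"rot": [0,0,0],"offset": [-25.4,4.3,0],"gripper": 1},
])

```text
time_s: 9.8
position: [0.3868, 0.304, 0.1885]
tcp_rot: [[0.003, -1.0, -0.004], [-1.0, -0.003, -0.002], [0.002, 0.004, -1.0]]
force: [0.1, -0.2, -2.1]
opening: 0.284
```

arm_command([
  {"rot": [0,0,0],"offset": [0,0,3],"gripper": 1},
  {"rot": [0,0,0],"offset": [0,0,6],"gripper": 1},
  {"rot": [0,0,0],"offset": [0,0,8.5],"gripper": 1},
  {"rot": [0,0,0],"offset": [0,0,9.5],"gripper": 1},
  {"rot": [0,0,0],"offset": [0,0,10],"gripper": 1},
  {"rot": [0,0,0],"offset": [0,0,10.4],"gripper": 1},
  {"rot": [0,0,0],"offset": [0,0,10.6],"gripper": 1},
  {"rot": [0,0,0],"offset": [0,0,10.6],"gripper": 1},
])

```text
time_s: 10.6
position: [0.3886, 0.304, 0.0848]
tcp_rot: [[0.001, -1.0, 0.001], [-1.0, -0.001, 0.001], [-0.001, -0.001, -1.0]]
force: [0.1, 0.8, -0.8]
opening: 0.285
```

arm_command([
  {"rot": [0,0,0],"offset": [0,0,0.1],"gripper": 1},
  {"rot": [0,0,0],"offset": [0,0,0.1],"gripper": 1},
  {"rot": [0,0,0],"offset": [0,0,0.1],"gripper": 0.45},
  {"rot": [0,0,0],"offset": [0,0,0.1],"gripper": 0.45},
  {"rot": [0,0,0],"offset": [0,0,0.1],"gripper": 0.45},
  {"rot": [0,0,0],"offset": [0,0,-1],"gripper": 0.45},
  {"rot": [0,0,0],"offset": [0,0,-5],"gripper": 0.3},
  {"rot": [0,0,0],"offset": [0,0,-10],"gripper": 0.2},
])

```text
time_s: 11.4
position: [0.387, 0.3033, 0.1841]
tcp_rot: [[0.001, -1.0, -0.005], [-1.0, -0.001, -0.002], [0.002, 0.005, -1.0]]
force: [0.9, -0.2, -1.0]
opening: 0.652
```

arm_command([
  {"rot": [0,0,0],"offset": [19,-4,0],"gripper": 0.2},
  {"rot": [0,0,0],"offset": [19,-4,0],"gripper": 0.2},
  {"rot": [0,0,0],"offset": [19,-4,0],"gripper": 0.2},
  {"rot": [0,0,0],"offset": [19,-4,0],"gripper": 0.2},
  {"rot": [0,0,0],"offset": [37,-5,0],"gripper": 0.2},
  {"rot": [0,0,0],"offset": [37,-5,0],"gripper": 0.2},
  {"rot": [0,0,0],"offset": [39.6,-5,0],"gripper": 0.2},
  {"rot": [0,0,0],"offset": [39.6,-5,0],"gripper": 0.2},
])

```text
time_s: 12.2
position: [0.4379, -0.0878, 0.1848]
tcp_rot: [[0.001, -1.0, 0.001], [-1.0, -0.001, -0.0], [0.0, -0.001, -1.0]]
force: [0.9, 0.2, 0.8]
opening: 0.802
```

arm_command([
  {"rot": [0,0,0],"offset": [0,-4,0],"gripper": 0.25},
  {"rot": [0,0,0],"offset": [0,-8,2],"gripper": 0.25},
  {"rot": [0,0,0],"offset": [0,-8.9,4],"gripper": 0.25},
  {"rot": [0,0,0],"offset": [0,-8.9,6],"gripper": 0.25},
  {"rot": [0,0,0],"offset": [0,-8.9,6],"gripper": 0.25},
  {"rot": [0,0,0],"offset": [0,-8.9,6],"gripper": 0.25},
])

```text
time_s: 12.8
position: [0.5267, -0.0855, 0.1245]
tcp_rot: [[0.001, -1.0, -0.001], [-1.0, -0.001, 0.0], [-0.0, 0.001, -1.0]]
force: [-0.1, 0.4, 0.2]
opening: 0.754
```

Run:
```python
from h import *
st();print(go(.5274,-.0916,.0745,-90))
s=cap('scene','s5.png');t=cap('top','t5.png')
im=np.hstack([cv2.resize(cv2.imread('pics/s5.png')[110:290,110:330],None,fx=2,fy=2.5),cv2.resize(cv2.imread('pics/t5.png')[160:240,130:220],None,fx=4,fy=5.625)]);cv2.imwrite('pics/v5.png',im)
```

```text
t 12.8 p [ 0.5267 -0.0855  0.1245] F [-0.1  0.4  0.2] op 0.754 q [-21.  38. 103.   0.  39.  69.]
([0.61, -0.07, 5.0], [0.06, 0.02, 0.05])
```

View pics/v5.png

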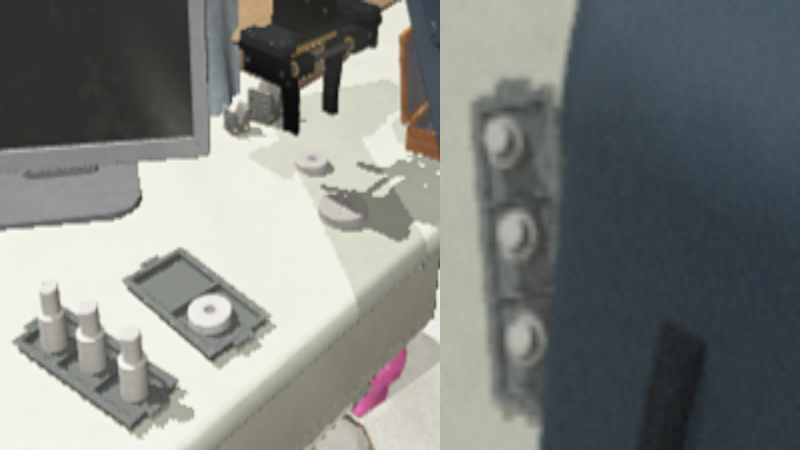

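All three pins stand in separate cells of the pin tray. Now the loose ring.

arm_command([
  {"rot": [0,0,0],"offset": [0.6,-0.1,0],"gripper": 0.2},
  {"rot": [0,0,0],"offset": [0.6,-0.1,2],"gripper": 0.2},
  {"rot": [0,0,0],"offset": [0.6,-0.1,4],"gripper": 0.2},
  {"rot": [0,0,0],"offset": [0.6,-0.1,4.8],"gripper": 0.2},
  {"rot": [0,0,0],"offset": [0.6,-0.1,5],"gripper": 0.2},
  {"rot": [0,0,0],"offset": [0.6,-0.1,5],"gripper": 0.2},
  {"rot": [0,0,0],"offset": [0.6,-0.1,5],"gripper": 0.2},
])

```text
time_s: 13.6
position: [0.5287, -0.092, 0.075]
tcp_rot: [[0.001, -1.0, 0.001], [-1.0, -0.001, -0.001], [0.001, -0.001, -1.0]]
force: [-1.2, -0.9, -0.6]
opening: 0.798
```

arm_command([
  {"rot": [0,0,0],"offset": [0,0,0],"gripper": 1},
  {"rot": [0,0,0],"offset": [0,0,0],"gripper": 1},
  {"rot": [0,0,0],"offset": [0,0,0],"gripper": 1},
  {"rot": [0,0,0],"offset": [0,0,0],"gripper": 1},
  {"rot": [0,0,0],"offset": [0,0,0],"gripper": 1},
  {"rot": [0,0,0],"offset": [0,0,0],"gripper": 1},
])

```text
time_s: 14.2
position: [0.5282, -0.0917, 0.0743]
tcp_rot: [[0.001, -1.0, 0.0], [-1.0, -0.001, 0.0], [-0.0, -0.0, -1.0]]
force: [0.2, 0.8, 1.5]
opening: 0.467
```

arm_command([
  {"rot": [0,0,0],"offset": [0,0,0],"gripper": 1},
  {"rot": [0,0,0],"offset": [0,0,-0.5],"gripper": 1},
  {"rot": [0,0,0],"offset": [0,0,-2],"gripper": 1},
  {"rot": [0,0,0],"offset": [0,0,-5],"gripper": 1},
  {"rot": [0,0,0],"offset": [0,2,-9],"gripper": 1},
  {"rot": [0,0,0],"offset": [0,6,-9],"gripper": 1},
  {"rot": [0,0,0],"offset": [0,8,-9],"gripper": 1},
  {"rot": [0,0,0],"offset": [0,8,-9],"gripper": 1},
])

```text
time_s: 15.0
position: [0.4444, -0.0906, 0.1645]
tcp_rot: [[-0.0, -1.0, -0.005], [-1.0, 0.0, 0.002], [-0.002, 0.005, -1.0]]
force: [0.2, 0.5, -0.6]
opening: 0.467
```

Run:
```python
from h import *
st();print(go(.471,.1905,.165,-90))
s=cap('scene','s6.png')
p=bot.read_state()['position']+np.array([0,0,-.07]);q=px(s,p);print(q)
u,v=int(q[0]),int(q[1])
cv2.imwrite('pics/v6.png',cv2.resize(cv2.imread('pics/s6.png')[v-50:v+60,u-70:u+70],None,fx=5,fy=5,interpolation=cv2.INTER_CUBIC))
```

```text
t 15.0 p [ 0.4444 -0.0906  0.1645] F [ 0.2  0.5 -0.6] op 0.467 q [-26.  30. 113.  -0.  37.  64.]
([-28.11, -2.66, -0.01], [0.27, 0.12, -0.0])
[290.9 151.5]
```

View pics/v6.png

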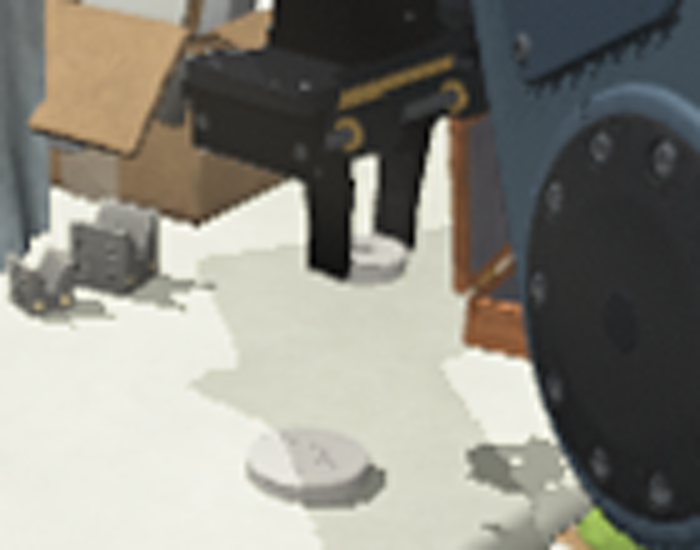

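Ring is held flat between the fingers, disc still at (0.43,-0.04). Carry to the free ring-tray cell.

arm_command([
  {"rot": [0,0,0],"offset": [-4,0,0],"gripper": 1},
  {"rot": [0,0,0],"offset": [-8.5,0,0],"gripper": 1},
  {"rot": [0,0,0],"offset": [-13,-0.5,0],"gripper": 1},
  {"rot": [0,0,0],"offset": [-17.5,-1,0],"gripper": 1},
  {"rot": [0,0,0],"offset": [-22,-1.5,0],"gripper": 1},
  {"rot": [0,0,0],"offset": [-26,-2,0],"gripper": 1},
  {"rot": [0,0,0],"offset": [-28.2,-2.3,0],"gripper": 1},
  {"rot": [0,0,0],"offset": [-28.2,-2.3,0],"gripper": 1},
])

```text
time_s: 15.85
position: [0.473, 0.1936, 0.1642]
tcp_rot: [[0.006, -1.0, 0.004], [-1.0, -0.006, 0.001], [-0.001, -0.004, -1.0]]
force: [-0.6, -0.1, -1.0]
opening: 0.47
```

arm_command([
  {"rot": [0,0,0],"offset": [0,0,3],"gripper": 1},
  {"rot": [0,0,0],"offset": [0,0,6],"gripper": 1},
  {"rot": [0,0,0],"offset": [0,0,7.5],"gripper": 1},
  {"rot": [0,0,0],"offset": [0,0,7.5],"gripper": 1},
  {"rot": [0,0,0],"offset": [0,0,7.5],"gripper": 1},
])

```text
time_s: 16.35
position: [0.4717, 0.1897, 0.0891]
tcp_rot: [[-0.0, -1.0, 0.0], [-1.0, 0.0, -0.0], [0.0, -0.0, -1.0]]
force: [0.5, 0.0, -0.8]
opening: 0.469
```

Run:
```python
from h import *
st();print(go(.471,.1905,.081,-90))
s=cap('scene','s7.png')
cv2.imwrite('pics/v7.png',cv2.resize(cv2.imread('pics/s7.png')[170:270,130:270],None,fx=5,fy=5,interpolation=cv2.INTER_CUBIC))
```

```text
t 16.35 p [0.4717 0.1897 0.0891] F [ 0.5  0.  -0.8] op 0.469 q [  9.  41. 107.  -0.  32.  99.]
([-0.08, 0.07, 0.81], [-0.01, -0.0, -0.0])
```

View pics/v7.png

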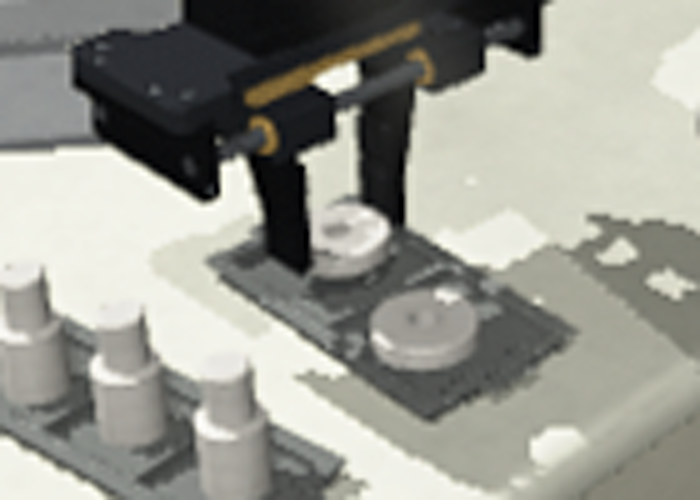

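Run:
```python
from h import *
s=dict(np.load('pics/scene.npz'))
A=lambda u,v,z:w(s,130+u/5-.4,170+v/5-.4,z)
print('loose',A(342,229,.0248),'home',A(422,318,.014),'tray corners',[A(*p,.01) for p in [(212,258),(578,328),(430,412)]])
```

```text
loose [0.4679 0.1891 0.0248] home [0.4068 0.1986 0.014 ] tray corners [array([0.5078, 0.228 , 0.01  ]), array([0.3613, 0.1555, 0.01  ]), array([0.3626, 0.2336, 0.01  ])]
```

Ring centre (0.468,0.189) vs cell centre (0.469,0.191): good. Release.

arm_command([
  {"rot": [0,0,0],"offset": [0,0,0.4],"gripper": 1},
  {"rot": [0,0,0],"offset": [0,0,0.8],"gripper": 1},
  {"rot": [0,0,0],"offset": [0,0,0.8],"gripper": 1},
  {"rot": [0,0,0],"offset": [0,0,0.8],"gripper": 1},
  {"rot": [0,0,0],"offset": [0,0,0.8],"gripper": 0.35},
  {"rot": [0,0,0],"offset": [0,0,0.8],"gripper": 0.35},
  {"rot": [0,0,0],"offset": [0,0,0.8],"gripper": 0.35},
  {"rot": [0,0,0],"offset": [0,0,0.5],"gripper": 0.35},
])

```text
time_s: 17.2
position: [0.4708, 0.1902, 0.0841]
tcp_rot: [[0.001, -1.0, -0.001], [-1.0, -0.001, -0.0], [0.0, 0.001, -1.0]]
force: [-0.8, 0.2, 0.1]
opening: 0.641
```

arm_command([
  {"rot": [0,0,0],"offset": [0,0,-1.5],"gripper": 0.35},
  {"rot": [0,0,0],"offset": [0,0,-5],"gripper": 0.2},
  {"rot": [0,0,0],"offset": [0,0,-10],"gripper": 0},
  {"rot": [0,0,0],"offset": [5,3,-10],"gripper": 0},
  {"rot": [0,0,0],"offset": [10,4.2,-10],"gripper": 0},
  {"rot": [0,0,0],"offset": [15,4.2,-10],"gripper": 0},
  {"rot": [0,0,0],"offset": [20,4.2,-10],"gripper": 0},
  {"rot": [0,0,0],"offset": [22.9,4.2,-10],"gripper": 0},
])

```text
time_s: 18.0
position: [0.429, -0.0412, 0.1847]
tcp_rot: [[-0.0, -1.0, 0.001], [-1.0, 0.0, -0.001], [0.001, -0.001, -1.0]]
force: [0.9, 0.1, 0.0]
opening: 0.994
```

arm_command([
  {"rot": [0,0,0],"offset": [0,0,0],"gripper": 0},
  {"rot": [0,0,0],"offset": [0,0,0],"gripper": 0},
  {"rot": [0,0,0],"offset": [0,0,0],"gripper": 0},
])

```text
time_s: 18.3
position: [0.4286, -0.0379, 0.1842]
tcp_rot: [[0.001, -1.0, -0.001], [-1.0, -0.001, 0.001], [-0.001, 0.001, -1.0]]
force: [-0.6, -0.2, -0.2]
opening: 1.001
```

Run:
```python
from h import *
st();print(go(.429,-.0395,.0745,-90))
s=cap('scene','s8.png');cap('top','t8.png')
cv2.imwrite('pics/v8.png',cv2.resize(cv2.imread('pics/s8.png')[140:270,110:310],None,fx=4,fy=4,interpolation=cv2.INTER_CUBIC))
```

```text
t 18.3 p [ 0.4286 -0.0379  0.1842] F [-0.6 -0.2 -0.2] op 1.001 q [-20.  27. 115.   0.  38.  70.]
([0.16, -0.05, 10.97], [0.05, 0.03, 0.08])
```

View pics/v8.png

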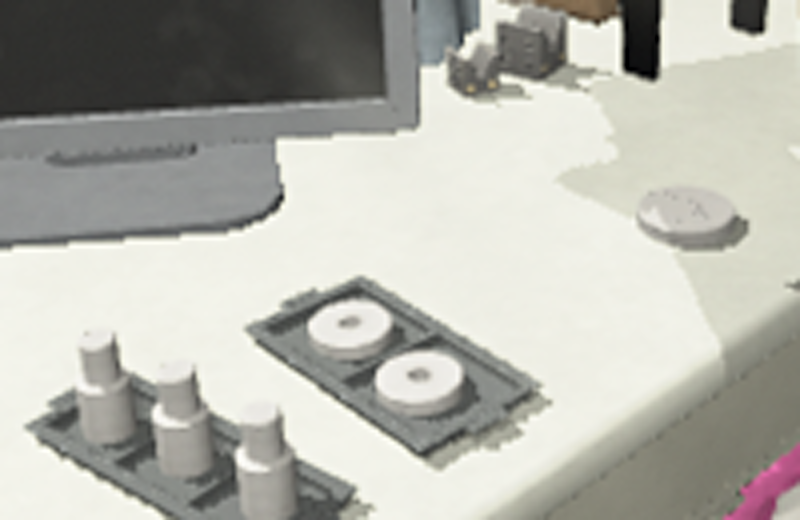

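Both rings lie flat in their own cells, pins all upright. Now grip the disc.

arm_command([
  {"rot": [0,0,0],"offset": [0,0,4],"gripper": 0},
  {"rot": [0,0,0],"offset": [0,0,8],"gripper": 0},
  {"rot": [0,0,0],"offset": [0,0,10],"gripper": 0},
  {"rot": [0,0,0],"offset": [0,0,10.9],"gripper": 0},
  {"rot": [0,0,0],"offset": [0,0,10.9],"gripper": 0},
  {"rot": [0,0,0],"offset": [0,0,10.9],"gripper": 0},
  {"rot": [0,0,0],"offset": [0,0,10.9],"gripper": 1},
  {"rot": [0,0,0],"offset": [0,0,10.9],"gripper": 1},
])

```text
time_s: 19.2
position: [0.4297, -0.0389, 0.0762]
tcp_rot: [[0.001, -1.0, 0.002], [-1.0, -0.001, -0.001], [0.001, -0.002, -1.0]]
force: [0.7, 0.0, -0.3]
opening: 0.896
```

arm_command([
  {"rot": [0,0,0],"offset": [0,0,0],"gripper": 1},
  {"rot": [0,0,0],"offset": [0,0,0],"gripper": 1},
  {"rot": [0,0,0],"offset": [0,0,0],"gripper": 1},
  {"rot": [0,0,0],"offset": [0,0,0],"gripper": 1},
  {"rot": [0,0,0],"offset": [0,0,0],"gripper": 1},
])

```text
time_s: 19.7
position: [0.4291, -0.0389, 0.0755]
tcp_rot: [[0.0, -1.0, 0.0], [-1.0, -0.0, -0.0], [0.0, -0.0, -1.0]]
force: [-0.4, -0.3, 5.8]
opening: 0.656
```

arm_command([
  {"rot": [0,0,0],"offset": [0,0,-0.5],"gripper": 1},
  {"rot": [0,0,0],"offset": [0,0,-2],"gripper": 1},
  {"rot": [0,0,0],"offset": [0,0,-5],"gripper": 1},
  {"rot": [0,0,0],"offset": [0,0,-9],"gripper": 1},
  {"rot": [0,0,-2],"offset": [3,0,-11],"gripper": 1},
  {"rot": [0,0,-5],"offset": [7,0.2,-11],"gripper": 1},
  {"rot": [0,0,-8],"offset": [11,0.3,-11],"gripper": 1},
  {"rot": [0,0,-12.2],"offset": [15,0.4,-11],"gripper": 1},
])

```text
time_s: 20.5
position: [0.4246, -0.1899, 0.1854]
tcp_rot: [[0.215, -0.977, -0.0], [-0.977, -0.215, 0.0], [-0.0, 0.0, -1.0]]
force: [1.2, -0.2, -2.3]
opening: 0.657
```

Run:
```python
from h import *
st();print(go(.4237,-.3007,.1855,-77.8))
```

```text
t 20.5 p [ 0.4246 -0.1899  0.1854] F [ 1.2 -0.2 -2.3] op 0.657 q [-38.  28. 110.   0.  41.  40.]
([10.8, 2.48, -0.01], [0.01, 0.02, 0.23])
```

arm_command([
  {"rot": [0,0,0],"offset": [4,0.8,0],"gripper": 1},
  {"rot": [0,0,0],"offset": [8,1.7,0],"gripper": 1},
  {"rot": [0,0,0],"offset": [10.8,2.4,0],"gripper": 1},
  {"rot": [0,0,0],"offset": [10.8,2.4,0],"gripper": 1},
  {"rot": [0,0,0],"offset": [10.8,2.4,0],"gripper": 1},
  {"rot": [0,0,0],"offset": [10.8,2.4,3],"gripper": 1},
  {"rot": [0,0,0],"offset": [10.8,2.4,5],"gripper": 1},
  {"rot": [0,0,0],"offset": [10.8,2.4,5],"gripper": 1},
])

```text
time_s: 21.3
position: [0.4229, -0.2961, 0.1328]
tcp_rot: [[0.213, -0.977, -0.006], [-0.977, -0.213, 0.006], [-0.008, 0.004, -1.0]]
force: [-0.1, 0.7, -2.6]
opening: 0.653
```

Run:
```python
from h import *
st();print(go(.4237,-.3007,.082,-77.8))
t=cap('top','t9.png');s=cap('scene','s9.png')
a=cv2.resize(cv2.imread('pics/t9.png')[150:240,290:400],None,fx=4,fy=4,interpolation=cv2.INTER_CUBIC)
b=cv2.resize(cv2.imread('pics/s9.png')[90:180,285:375],None,fx=4,fy=4,interpolation=cv2.INTER_CUBIC)
cv2.imwrite('pics/v9.png',np.hstack([a,b]))
```

```text
t 21.3 p [ 0.4229 -0.2961  0.1328] F [-0.1  0.7 -2.6] op 0.653 q [-47.  37. 105.   0.  39.  30.]
([0.5, -0.0, 5.08], [0.25, 0.43, 0.13])
```

View pics/v9.png

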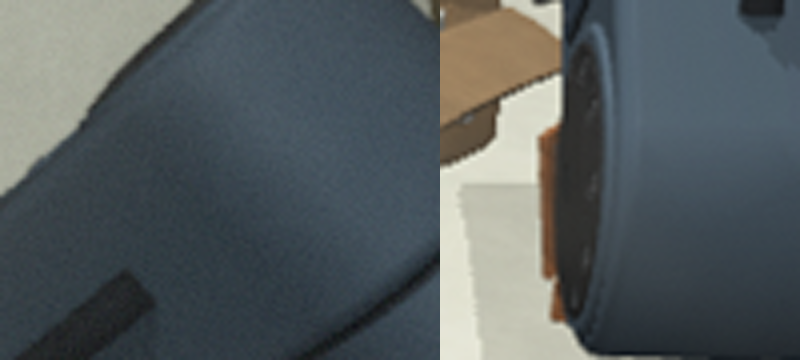

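View is blocked by the arm; I proceed on the measured pose and force.

arm_command([
  {"rot": [0,0,0],"offset": [0.2,0,1.5],"gripper": 1},
  {"rot": [0,0,0],"offset": [0.2,0,3],"gripper": 1},
  {"rot": [0,0,0],"offset": [0.2,0,4],"gripper": 1},
  {"rot": [0,0,0],"offset": [0.2,0,4.6],"gripper": 1},
  {"rot": [0,0,0],"offset": [0.2,0,4.9],"gripper": 1},
  {"rot": [0,0,0],"offset": [0.2,0,4.9],"gripper": 1},
  {"rot": [0,0,0],"offset": [0.2,0,4.9],"gripper": 1},
])

```text
time_s: 22.1
position: [0.4253, -0.3016, 0.0866]
tcp_rot: [[0.212, -0.977, 0.001], [-0.977, -0.212, -0.001], [0.001, -0.0, -1.0]]
force: [-0.0, -0.4, -3.1]
opening: 0.659
```

arm_command([
  {"rot": [0,0,0],"offset": [0,0,0.2],"gripper": 1},
  {"rot": [0,0,0],"offset": [0,0,0.4],"gripper": 1},
  {"rot": [0,0,0],"offset": [0,0,0.5],"gripper": 1},
  {"rot": [0,0,0],"offset": [0,0,0.5],"gripper": 1},
  {"rot": [0,0,0],"offset": [0,0,0.5],"gripper": 1},
])

```text
time_s: 22.6
position: [0.4252, -0.3015, 0.0816]
tcp_rot: [[0.212, -0.977, 0.0], [-0.977, -0.212, -0.0], [0.0, -0.0, -1.0]]
force: [0.3, 0.9, 3.3]
opening: 0.656
```

Disc rests on the case floor (3 N contact). Release, rise, and go behind the lid with fingers closed.

arm_command([
  {"rot": [0,0,0],"offset": [0,0,0],"gripper": 0.15},
  {"rot": [0,0,0],"offset": [0,0,0],"gripper": 0.15},
  {"rot": [0,0,0],"offset": [0,0,0],"gripper": 0.15},
  {"rot": [0,0,0],"offset": [0,0,-1],"gripper": 0.15},
  {"rot": [0,0,0],"offset": [0,0,-5],"gripper": 0.15},
  {"rot": [0,0,0],"offset": [0,0,-10],"gripper": 1},
  {"rot": [0,0,0],"offset": [0,0,-15.5],"gripper": 1},
  {"rot": [0,0,0],"offset": [0,0,-15.5],"gripper": 1},
])

```text
time_s: 23.4
position: [0.4275, -0.3037, 0.2427]
tcp_rot: [[0.212, -0.977, 0.009], [-0.977, -0.212, -0.01], [0.012, -0.007, -1.0]]
force: [0.9, -1.0, 1.1]
opening: 0.66
```

arm_command([
  {"rot": [0,0,0],"offset": [0,0,0],"gripper": 1},
  {"rot": [0,0,0],"offset": [0,-3,0],"gripper": 1},
  {"rot": [0,0,0],"offset": [0,-6,0],"gripper": 1},
  {"rot": [0,0,0],"offset": [0,-9,0],"gripper": 1},
  {"rot": [0,0,0],"offset": [0,-10.6,0],"gripper": 1},
  {"rot": [0,0,0],"offset": [0,-10.6,0],"gripper": 1},
  {"rot": [0,0,0],"offset": [0,-10.6,0],"gripper": 1},
])

```text
time_s: 24.1
position: [0.5274, -0.2781, 0.2342]
tcp_rot: [[0.213, -0.977, -0.004], [-0.977, -0.213, 0.003], [-0.003, 0.003, -1.0]]
force: [-0.3, 0.4, -0.6]
opening: 0.044
```

Run:
```python
from h import *
st()
t=cap('top','t10.png');s=cap('scene','s10.png')
for n,p in [('t',t),('s',s)]:
    q=px(p,bot.read_state()['position']-np.array([0,0,.07]));print(n,q)
a=cv2.resize(cv2.imread('pics/t10.png')[130:240,270:410],(400,314),interpolation=cv2.INTER_CUBIC)
b=cv2.resize(cv2.imread('pics/s10.png')[60:217,230:430],(400,314),interpolation=cv2.INTER_CUBIC)
cv2.imwrite('pics/v10.png',np.hstack([a,b]))
```

```text
t 24.1 p [ 0.5274 -0.2781  0.2342] F [-0.3  0.4 -0.6] op 0.044 q [-39.  32.  89.  -0.  59.  39.]
t [364.7 164.9]
s [311.5 102.6]
```

View pics/v10.png

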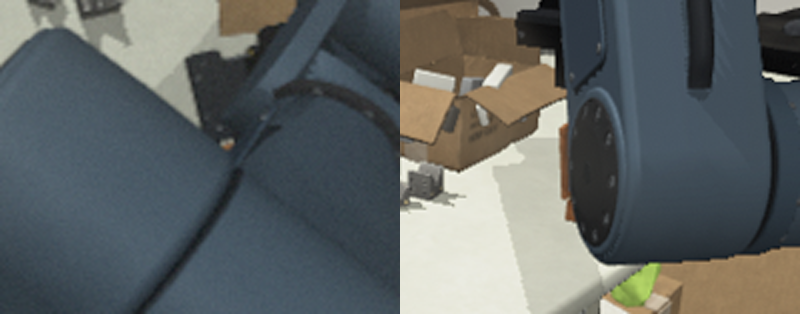

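Gripper is behind the lid, clear of the cardboard box. Descend then push.

arm_command([
  {"rot": [0,0,0],"offset": [0,0,2],"gripper": 1},
  {"rot": [0,0,0],"offset": [0,0,4],"gripper": 1},
  {"rot": [0,0,0],"offset": [0,0,6],"gripper": 1},
  {"rot": [0,0,0],"offset": [0,0,6],"gripper": 1},
])

```text
time_s: 24.6
position: [0.526, -0.2781, 0.1736]
tcp_rot: [[0.211, -0.978, -0.006], [-0.978, -0.211, 0.004], [-0.005, 0.005, -1.0]]
force: [-0.5, 0.5, -0.3]
opening: 0.001
```

arm_command([
  {"rot": [0,0,0],"offset": [0,0.7,0],"gripper": 1},
  {"rot": [0,0,0],"offset": [0,1.4,0],"gripper": 1},
  {"rot": [0,0,0],"offset": [0,2.1,0],"gripper": 1},
  {"rot": [0,0,0],"offset": [0,2.8,0],"gripper": 1},
  {"rot": [0,0,0],"offset": [0,3.5,0],"gripper": 1},
  {"rot": [0,0,0],"offset": [0,4.2,0],"gripper": 1},
])

```text
time_s: 25.2
position: [0.4874, -0.2883, 0.1768]
tcp_rot: [[0.212, -0.977, 0.001], [-0.977, -0.212, -0.001], [0.001, -0.001, -1.0]]
force: [1.1, 0.3, 0.7]
opening: 0.007
```

arm_command([
  {"rot": [0,0,0],"offset": [0,0.8,0],"gripper": 1},
  {"rot": [0,0,0],"offset": [0,1.6,0],"gripper": 1},
  {"rot": [0,0,0],"offset": [0,2.3,0.1],"gripper": 1},
  {"rot": [0,0,0],"offset": [0,2.9,0.3],"gripper": 1},
  {"rot": [0,0,0],"offset": [0,3.5,0.6],"gripper": 1},
  {"rot": [0,0,0],"offset": [0,4.1,1],"gripper": 1},
  {"rot": [0,0,0],"offset": [0,4.7,1.4],"gripper": 1},
  {"rot": [0,0,0],"offset": [0,5.2,1.8],"gripper": 1},
])

```text
time_s: 26.0
position: [0.4363, -0.2989, 0.1577]
tcp_rot: [[0.212, -0.977, -0.0], [-0.977, -0.212, 0.0], [-0.0, 0.0, -1.0]]
force: [0.4, -0.9, 0.3]
opening: 0.009
```

arm_command([
  {"rot": [0,0,0],"offset": [0,0.5,0.5],"gripper": 1},
  {"rot": [0,0,0],"offset": [0,0.9,1.1],"gripper": 1},
  {"rot": [0,0,0],"offset": [0,1.3,1.7],"gripper": 1},
  {"rot": [0,0,0],"offset": [0,1.6,2.3],"gripper": 1},
  {"rot": [0,0,0],"offset": [0,1.9,2.9],"gripper": 1},
  {"rot": [0,0,0],"offset": [0,2.1,3.4],"gripper": 1},
  {"rot": [0,0,0],"offset": [0,2.2,3.9],"gripper": 1},
])

```text
time_s: 26.7
position: [0.4151, -0.3035, 0.1187]
tcp_rot: [[0.212, -0.977, -0.0], [-0.977, -0.212, 0.0], [-0.0, 0.0, -1.0]]
force: [0.4, 0.3, 0.4]
opening: 0.004
```

arm_command([
  {"rot": [0,0,0],"offset": [0,0.1,0.3],"gripper": 1},
  {"rot": [0,0,0],"offset": [0,0.1,0.6],"gripper": 1},
  {"rot": [0,0,0],"offset": [0,0.1,0.9],"gripper": 1},
  {"rot": [0,0,0],"offset": [0,0.1,0.9],"gripper": 1},
  {"rot": [0,0,0],"offset": [0,0.1,0.9],"gripper": 1},
])

```text
time_s: 27.2
position: [0.4144, -0.3037, 0.1102]
tcp_rot: [[0.212, -0.977, 0.0], [-0.977, -0.212, -0.0], [0.0, -0.0, -1.0]]
force: [0.4, -0.6, -0.8]
opening: 0.005
```

arm_command([
  {"rot": [0,0,0],"offset": [0,0,0.1],"gripper": 1},
  {"rot": [0,0,0],"offset": [0,0,0.15],"gripper": 1},
  {"rot": [0,0,0],"offset": [0,0,0.2],"gripper": 1},
  {"rot": [0,0,0],"offset": [0,0,0.2],"gripper": 1},
])

```text
time_s: 27.6
position: [0.4144, -0.3038, 0.1086]
tcp_rot: [[0.212, -0.977, 0.0], [-0.977, -0.212, -0.0], [0.0, -0.0, -1.0]]
force: [-0.9, 0.9, 4.4]
opening: 0.003
```

arm_command([
  {"rot": [0,0,0],"offset": [0,0,0.1],"gripper": 1},
  {"rot": [0,0,0],"offset": [0,0,0.2],"gripper": 1},
  {"rot": [0,0,0],"offset": [0,0,0.2],"gripper": 1},
  {"rot": [0,0,0],"offset": [0,0,0.2],"gripper": 1},
])

```text
time_s: 28.0
position: [0.4144, -0.3038, 0.1084]
tcp_rot: [[0.212, -0.977, 0.001], [-0.977, -0.212, -0.001], [0.001, -0.001, -1.0]]
force: [-2.9, 1.8, 19.6]
opening: 0.005
```

The lid is hard on its stop (tip at 38 mm, 20 N). Retract and look.

arm_command([
  {"rot": [0,0,0],"offset": [0,0,-1],"gripper": 1},
  {"rot": [0,0,0],"offset": [0,0,-5],"gripper": 1},
  {"rot": [0,0,0],"offset": [0,0,-10],"gripper": 1},
  {"rot": [0,0,0],"offset": [-5,-1.2,-14],"gripper": 1},
  {"rot": [0,0,0],"offset": [-10,-2.4,-15],"gripper": 1},
  {"rot": [0,0,0],"offset": [-15,-3.6,-15],"gripper": 1},
  {"rot": [0,0,0],"offset": [-20,-4.8,-15],"gripper": 1},
  {"rot": [0,0,0],"offset": [-25,-6,-15],"gripper": 1},
])

```text
time_s: 28.8
position: [0.4193, -0.065, 0.2566]
tcp_rot: [[0.211, -0.977, 0.001], [-0.977, -0.211, -0.0], [0.001, -0.001, -1.0]]
force: [0.7, -0.0, -0.3]
opening: 0.003
```

arm_command([
  {"rot": [0,0,0],"offset": [0,0,0],"gripper": 1},
  {"rot": [0,0,0],"offset": [0,0,0],"gripper": 1},
  {"rot": [0,0,0],"offset": [0,0,0],"gripper": 1},
  {"rot": [0,0,0],"offset": [0,0,0],"gripper": 1},
  {"rot": [0,0,0],"offset": [0,0,0],"gripper": 1},
])

```text
time_s: 29.3
position: [0.4198, -0.0681, 0.256]
tcp_rot: [[0.209, -0.978, 0.0], [-0.978, -0.209, -0.0], [0.0, -0.0, -1.0]]
force: [0.2, -0.2, -0.0]
opening: 0.002
```

Run:
```python
from h import *
st()
t=cap('top','t11.png');s=cap('scene','s11.png')
a=cv2.resize(cv2.imread('pics/t11.png')[140:250,120:400],(800,300),interpolation=cv2.INTER_CUBIC)
b=cv2.resize(cv2.imread('pics/s11.png')[110:290,100:400],(500,300),interpolation=cv2.INTER_CUBIC)
cv2.imwrite('pics/v11.png',np.vstack([a,np.hstack([b,np.zeros((300,300,3),np.uint8)])]))
```

```text
t 29.3 p [ 0.4198 -0.0681  0.256 ] F [ 0.2 -0.2 -0. ] op 0.002 q [-24.  18. 112.  -0.  50.  54.]
```

View pics/v11.png

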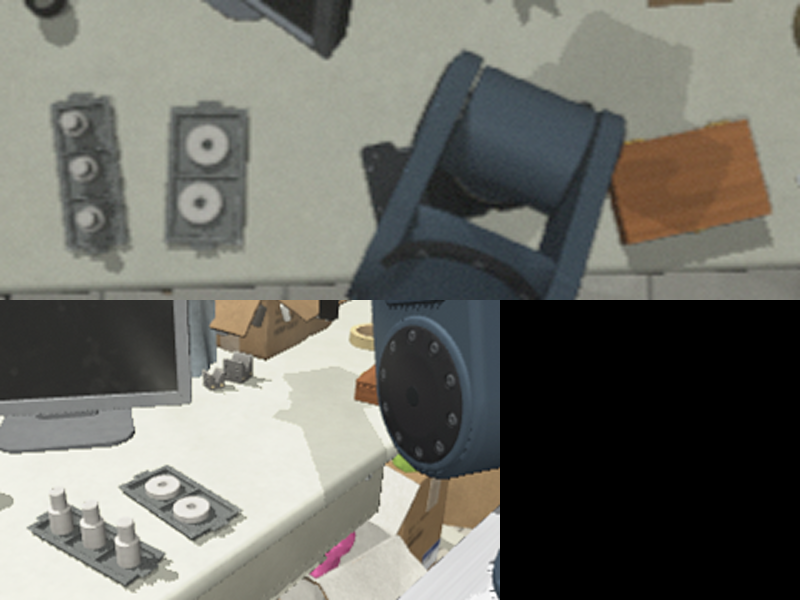

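The top view shows the lid shut (690,180), no disc left on the desk, three pins at (75,123), (82,168), (90,218) in separate cells, and rings at (207,145), (200,203) in theirs. Handing in.

```bash
python3 -c "
from h import *
ticket.hand_in()"
```

```text
the job is handed in; nothing more can be done
```

The job is finished and handed in at about 29 s of the 128 s allowed, with no failed checks that I know of.

- **Pins:** the pin from the ring tray stands in the pin tray's middle cell and the desk pin in its near cell. The last pictures show all three pins upright, each in its own cell, with the home pin untouched. The pin in the middle cell may sit a few millimetres to one side.
- **Rings:** the loose ring was released about 3 mm above the floor of the cell that pin had blocked. Both rings look flat, each in its own cell.
- **Disc and lid:** the disc was set down on the case floor at 3 N of contact. I pushed the lid over from behind and pressed it down until it stopped hard at 20 N, with the fingertips at 38 mm, the height of the shut case. The last top view shows it shut.
- **Not seen directly:** the arm hid the disc's final position inside the case, so that rests on measured pose and contact force. It was gripped normally, and the lid closed fully over it.
- **Small disagreements:** the two cameras differed by a few mm on some objects. The tray outlines looked 4–10 mm too wide in the top view because of shadows, so I corrected the tray centres. The gripper's opening readings came out about 5% below the objects' stated sizes.

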